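Clamp a sharpening stone in its holder with the wing nut

ROBOT

A 6-joint arm with a two-finger parallel gripper is mounted at the origin on a cart in front of the work surface, level with it; the furniture and walls round the work are solid. World frame = base frame: x ahead of the robot, y to its left, z up, the work surface at z = 0. Lengths are in mm, angles in rad, forces in N, time in s.
With the tool pointing down it reaches from about 300 to 875 mm from the base axis. Payload 4.2 kg.
Tool frame: the origin (TCP) lies at the very end of the fingers, on their centre line; the grasp point (between the pads) lies r.grip_depth behind it (r.grip_depth is the distance from the TCP to the grasp point, in mm); z points along the fingers, x is the direction in which the jaws open and shut, and the axes are right-handed (so a half turn about z gives the same grasp; the last joint's range is limited). The gripper opens to 85 mm and grips with 20 to 120 N. Pads are 22 mm wide; open, the fingers measure 114 mm over their backs; the gripper's body (76 mm by 85 mm) begins 54 mm behind the grasp point. The pads swing forward as they close: fully open they stand 13 mm farther back than shut.
Start: joints at [-1.248, 0.32, 1.565, -0, 1.257, -0.02], TCP at [193.275, -541.559, 231.338] pointing down, gripper open.
Joint ranges: [-3.11, 3.11], [-0.84, 2.01], [0.21, 2.61], [-1.34, 4.49], [0.05, 2.63], [-2.56, 2.56]. Speed limits (rad/s): [2.57, 2.57, 3.14, 3.14, 3.14, 3.14].

INTERFACE

Orientations are given as a unit quaternion [w, x, y, z].
In Python, from plant import r, eyes, job, masks_of, place_of gives the robot as it stands.
- The arm moves only by the shell command python3 -m inch 'ROWS'. ROWS is JSON, one flat list of numbers, 7 for each row, row after row: the shift along the tool's x, y, z in cm, then the turn, a rotation vector about the tool's x, y, z in degrees, then the closure, from -1 (fully open) to 1 (shut). In form: [tx, ty, tz, rx, ry, rz, claw, tx, ty, tz, rx, ry, rz, claw, ...]. A call has 1 to 10 rows; each row is the pose to reach, as a shift and turn from the pose commanded when the call began, along the tool's axes at that moment; what a row does not reach only later rows make up. A row lasts 1/12 s, in which the tool goes at most 41.7 mm and 7.16 degrees, less where a joint would pass 70% of its speed; a pose out of reach is approached as far as the arm can. A call with a gripper value outside its range is refused whole. The fingers move at their own pace and stop on an object; the grip force is fixed at half the most. Time passes only in rows, so rows that repeat a pose let the fingers close. It gives the time, the measured TCP pose, the force and the opening at its end, in the units of the state.
- r.get_obs(): the state, without advancing time (a new reading comes with each control period).
- eyes.camera(name): name is "scene" or "top" or "wrist"; returns a dict with "img" (384x512x3 uint8, red, green, blue), "z_map" (384x512 float32, mm along the optical axis (not along the pixel's ray), 0 where there is no reading), "fx", "fy", "cx", "cy" (pixels), "R" (3x3) and "t" (3): a world point X has camera coordinates R X + t. Camera axes: x right, y down, z forward; pixel columns grow to the right and rows downward; lengths in mm; the calibration is good to about 2 mm. A picture is of the moment at which its call begins.
- job.sign_off(): hands the job in, once; it reports no verdict.
Trained networks look in a picture, given as the dict that the camera call returned (one of the last four; its "shot" number tells which), for a name from the list of things; names that differ only in an ending like _2 or _b are one class to them, and where a whole thing is asked for, a point or a joint stands for the part that bears it (a point fixed in the world has none). Each returns a list of dicts, best first, with "score" (0 to 1); they miss things now and then, are a little off and sometimes report something else, mostly with a low value. They report only what shows in the picture. A call takes as long as a camera call.
- masks_of(label, picture): "pixels" (384x512 bool, what is visible of it) and "at" ([column, row] in pixels, amid what is visible of it).
- place_of(label, picture): "at" ([column, row] in pixels: a listed point, or the origin of a listed thing).
The state is a dict: "t": time; "joints": joint angles; "qvel": joint speeds; "joint_torque": joint torques, N m; "tcp_pos": TCP position; "tool_rot": TCP orientation; "ft_force": force on the tool from outside, world axes, zero at the start; "wrist_torque": the same for the moment, N m; "opening": opening from 0.0 (shut) to 1.0 (fully open).
Only numpy, scipy, OpenCV 4.12 (cv2) and the standard library are available. Lean on these libraries where they do the work, as an engineer would, in place of code of your own. Each camera call takes 0.05 s, during which the arm holds its last target.

TASK

Get the sharpening stone ready for the knife. With the nut still loose, push the holder's sliding jaw up against the stone until the stone sits snug between both jaws with no gap at either end; then turn the wing nut clockwise (seen from above) with repeated fingertip strokes on its wings until it comes to a stop. Only push with the fingertips: do not pinch the nut, do not lift or tip the stone, and leave the mug, the egg timer and the apple where they stand.

Things in the scene. Friction and masses are not known exactly. Their poses are not given: they have to be found in the camera images.
- holder: Stone holder, fixed on the worktop: flat light-wood base 76 x 290 mm, its top 18 mm above the worktop. Origin: centre of the underside; z up; y runs along its length, from the fixed jaw (low steel block with a rubber face, near the -y end) to the wing nut (near the +y end, the robot's left); x across. Turned by up to 20 degrees.
- fixed_jaw_face (a point): Middle of the fixed jaw's rubber face, at the base's top: holder (0, -127, 18) mm. The face is 56 mm wide, 13 mm high and looks along holder +y. One end of the stone must finally rest against it. The stone's other end is then 37 mm from the nut's axis, its top 43 mm above the worktop: little room for a finger on that side of the nut, the other three sides are open.
- stone: Sharpening stone: loose grey and cream block 50 mm wide (x), 150 mm long (y), 25 mm thick, 0.3 to 0.6 kg, lying flat on the base between the jaws, at first a little askew and clear of both. Origin: centre of its underside; home is holder (0, -52, 18) mm. It slides along when the sliding jaw is pushed against it and comes square as the jaws close.
- jaw (a joint): Travel of the sliding jaw (m) along holder -y, towards the stone: 0 = fully open; starts between 0 and 0.010; 0.032 = stone held between both jaws, where it stops dead. It needs a push of about 4 N, and 3 N more once it moves the stone. The wing nut travels with it. With the nut tight it is clamped.
- jaw_tab (a point): Where to push: middle of the outer face (looking to holder +y) of the upright steel tab, 40 mm wide, 4 mm thick, at the tail of the sliding jaw; the point is 9 mm above the base's top and 5 mm below the tab's top. It lies 47 mm behind the nut's axis, clear of the wings. Tab, flat foot under the nut and jaw block (60 mm wide, 14 mm high, its face 37 mm before the nut's axis) are one piece.
- wing_nut (a joint): Angle of the wing nut (rad), growing clockwise seen from above (tighter). Starts loose, between 0 and 2.9; its washer bites from 8.0 and it stops hard at 9.0; from 8.7 on it counts as tight: about 1 to 1.4 turns. It turns with about 0.045 N m (some 2 N on a wing) and stays where it is left.
- nut_mid (a point): On the nut's axis, about 46 mm (tight: 44 mm) above the worktop. z up; x along the two wings, which stand at +x and -x: upright plates 7 mm thick that rise outwards from the boss (23 mm across, top 38 mm above the worktop; stud end 44 mm) to 34 mm from the axis. At 22 mm radius a wing spans about 35 to 53 mm above the worktop, at its end 39 to 55 mm.
- side_a: One flank of the nut: the raised flat panels on both wings and the boss's half that look to the nut's +y. Origin: on the nut's axis at its underside. Pushing the +x wing here tightens.
- side_b: The other flank, looking to the nut's -y. Pushing the -x wing here tightens. Pressing both flanks at the same time is pinching.
- wing_p: The wing at the nut's +x (its rim and outer end). Origin: on the nut's axis at its underside.
- wing_n: The wing at the nut's -x (its rim and outer end). Pressing the ends of both wings at the same time is pinching.
- mug: Bystander: cream speckled mug, 83 mm wide, 96 mm high, loose, to the right of the holder; origin: centre of its underside.
- timer: Bystander: egg timer, 58 mm wide and high, loose, behind the holder; origin: centre of its underside.
- apple: Bystander: a green apple, 75 mm, loose, to the right of the holder; origin: under its middle.

How it is judged (in metres and radians):
On the way, in this order (a step that is already met when the one before it is completed fails the run):
1. the sliding jaw is pushed home: the stone sits against both jaws while the nut is still loose (value of joint jaw above 0.0305 m and y of stone in the frame of holder below -0.05 m and value of joint wing_nut below 7.8 rad), for 0.2 s.
2. the wing nut is turned clockwise to its stop (value of joint wing_nut above 8.7 rad), for 0.2 s.
At the end, for the whole second after the job is handed in: The stone lies flat on the base, within 2 mm of the fixed jaw, square to it within 0.04 rad and within 10 mm of the holder's middle line; the sliding jaw has travelled at least 30.5 mm (no more than 1.5 mm of slack in all), and the wing nut stands at 8.7 rad or more (stop at 9.0) (value of joint jaw above 0.0305 m and y of stone in the frame of holder between -0.0545 and -0.05 m and value of joint wing_nut above 8.7 rad and x of stone in the frame of holder between -0.01 and 0.01 m and height (world z) of stone between 0.016 and 0.02 m and angle between stone's own z axis and vertical below 0.03 rad and angle between the y axis of stone and the y axis of holder, either way round below 0.04 rad and linear speed of stone below 0.01 m/s); the robot touches nothing.
It fails at once if the stone is lifted more than 8 mm or tipped (height (world z) of stone above 0.026 m or angle between stone's own z axis and vertical above 0.15 rad).
It fails at once if the nut is pinched (pressed from both flanks or both ends at once) ((contact force between the fingers and side_a above 1.5 N and contact force between the fingers and side_b above 1.5 N) or (contact force between the fingers and wing_p above 1.5 N and contact force between the fingers and wing_n above 1.5 N)).
It fails at once if a bystander is moved (mug, egg timer or apple by more than 25 mm) (distance of any of mug, timer, apple from where it was at the start of the episode above 0.025 m).
It also fails if it takes over 58 s, if anything falls off the work surface, if the arm or the gripper's body presses on something with over 40 N, if the wrist force passes 120 N, or if a joint passes its speed limit or range.

## Working session

There is one attempt and no reset: what is moved stays moved. The work goes in short steps, Python scripts to look and compute and a shell command to move; the robot and the scene stay as the last step left them, time stands still between calls to the robot, and variables do not carry over. Pictures are saved under pics/ and viewed, and the job is handed in when it is done.

```bash
ls; mkdir -p pics; cat > h.py <<'E'
import numpy as np, cv2
from plant import r, eyes, job, masks_of, place_of
from scipy.spatial.transform import Rotation as Ro
def save(p,n): cv2.imwrite('pics/'+n,p['img'][:,:,::-1])
def world(p,px,py,z=None):
    R=np.array(p['R']);t=np.array(p['t'])
    ray=np.array([(px-p['cx'])/p['fx'],(py-p['cy'])/p['fy'],1.])
    c=-R.T@t; d=R.T@ray
    if z is None:
        return c+d*p['z_map'][int(round(py)),int(round(px))]
    return c+d*(z-c[2])/d[2]
def proj(p,X):
    c=np.array(p['R'])@np.array(X,float)+np.array(p['t']); return p['fx']*c[0]/c[2]+p['cx'],p['fy']*c[1]/c[2]+p['cy']
E
python3 - <<'E'
from h import *
for n in ['top','scene']:
    p=eyes.camera(n); save(p,n+'1.png')
    for l,z in [('holder',0),('fixed_jaw_face',18),('stone',18),('jaw_tab',27),('nut_mid',46),('side_a',None),('wing_p',None),('mug',0),('timer',0),('apple',0)]:
        q=place_of(l,p)[:2]
        for o in q: print(n,l,round(o['score'],2),np.round(o['at']),np.round(world(p,*o['at'],z),1))
o=r.get_obs();print(o);print(r.grip_depth)
E
```

```text
pics
top holder 0.89 [198. 222.] [540.3  13.8   0. ]
top fixed_jaw_face 0.85 [246. 217.] [ 557.6 -126.4   18. ]
top stone 0.81 [214. 218.] [551.1 -32.9  18. ]
top stone 0.32 [197. 163.] [718.1  25.9  18. ]
top jaw_tab 0.93 [154. 227.] [520.7 138.3  27. ]
top nut_mid 0.64 [167. 224.] [528.5  96.5  46. ]
top side_a 0.46 [170. 225.] [525.6  88.5  38.4]
top mug 0.79 [341. 210.] [ 587.6 -411.     0. ]
top timer 0.88 [200. 164.] [719.9  20.1   0. ]
top apple 0.95 [295. 243.] [ 486.  -274.3    0. ]
scene holder 0.86 [254. 240.] [549.7  11.2   0. ]
scene fixed_jaw_face 0.75 [284. 209.] [ 559.6 -119.7   18. ]
scene stone 0.64 [266. 223.] [554.2 -41.   18. ]
scene jaw_tab 0.67 [227. 264.] [518.9 141.8  27. ]
scene nut_mid 0.69 [237. 245.] [529.6  98.   46. ]
scene side_a 0.62 [239. 250.] [519.1 103.6  38.5]
scene side_a 0.49 [227. 264.] [521.2 140.6  24.6]
scene wing_p 0.54 [264. 229.] [522.9   9.8  43.4]
scene wing_p 0.43 [339. 200.] [ 472.4 -245.1   20.5]
scene mug 0.61 [332. 171.] [ 589.1 -414.9    0. ]
scene mug 0.22 [342. 201.] [ 479.4 -278.2    0. ]
scene timer 0.97 [199. 218.] [717.5  23.5   0. ]
scene apple 0.88 [338. 199.] [ 491.3 -281.4    0. ]
{'t': 1.1, 'joints': array([-1.24802866e+00,  3.19596308e-01,  1.56449466e+00,  1.39707594e-06,
        1.25742038e+00, -2.00008122e-02]), 'qvel': array([-0.00179553, -0.00090505,  0.00075851, -0.00025027, -0.00040652,
        0.0006219 ]), 'joint_torque': array([-1.28951597e-03, -4.15423036e+01, -2.34421402e+01,  2.51554809e-05,
        8.59909051e-05, -1.19630573e-05]), 'tcp_pos': array([ 193.25891749, -541.56015995,  231.3421432 ]), 'tool_rot': array([ 2.35461379e-05,  8.17341849e-01, -5.76153018e-01,  3.31450668e-05]), 'ft_force': array([ 1.1441127 , -0.52441433, -1.39359037]), 'wrist_torque': array([ 0.01753273, -0.0388907 ,  0.00874106]), 'opening': 0.9991284815095738}
18.700000000000003
```

```bash
python3 -c "
import cv2
a=cv2.imread('pics/top1.png')[170:280,120:320];cv2.imwrite('pics/top1c.png',cv2.resize(a,None,fx=4,fy=4))
a=cv2.imread('pics/scene1.png')[150:310,170:370];cv2.imwrite('pics/scene1c.png',cv2.resize(a,None,fx=3.5,fy=3.5))"
```

```text
(no output)
```

View pics/top1c.png

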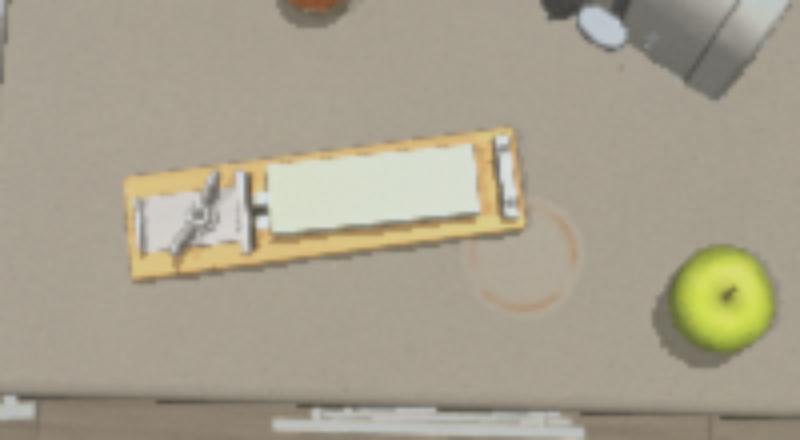

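View pics/scene1c.png

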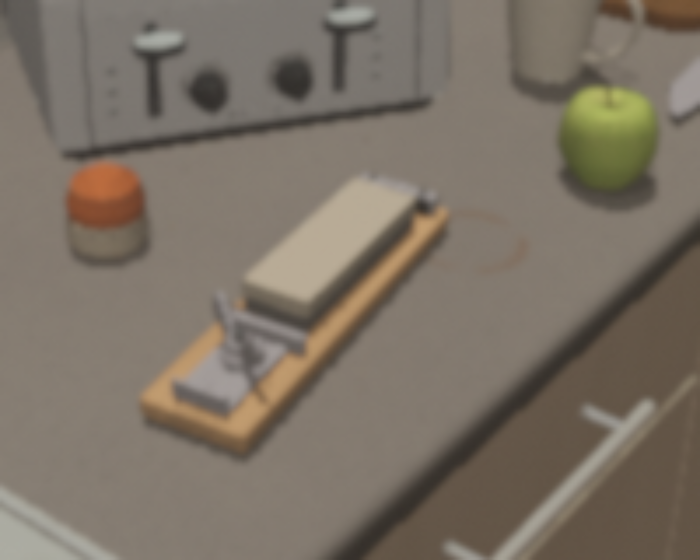

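```bash
python3 -m inch '[-56.6,-54.6,3,0,0,12,1,-56.6,-54.6,3,0,0,12,1,-56.6,-54.6,3,0,0,12,1,-56.6,-54.6,3,0,0,12,1,-56.6,-54.6,3,0,0,12,1,-56.6,-54.6,3,0,0,12,1,-56.6,-54.6,3,0,0,12,1,-56.6,-54.6,3,0,0,12,1,-56.6,-54.6,3,0,0,12,1,-56.6,-54.6,3,0,0,12,1]'
python3 - <<'E'
from h import *
o=r.get_obs(); R=Ro.from_quat(np.roll(o['tool_rot'],-1)).as_matrix()
print(R.round(3)); print(R.T@(np.array([517,175,200])-o['tcp_pos'])/10, o['joints'])
E
```

```text
t: 1.93
tcp_pos: [365.2, -160.3, 215.7]
tool_rot: [-0.0, 0.752, -0.659, 0.001]
ft_force: [0.7, -1.1, 0.1]
opening: -0.005
[[ 0.132 -0.991  0.001]
 [-0.991 -0.132 -0.001]
 [ 0.001 -0.001 -1.   ]]
[-31.22607557 -19.48971588   1.56838943] [-4.42490724e-01  5.07701926e-02  1.95162026e+00 -5.29021995e-05
  1.13797670e+00  9.95474846e-01]
```

```bash
python3 -m inch '[-31.2,-19.5,1.6,0,0,0,1,-31.2,-19.5,1.6,0,0,0,1,-31.2,-19.5,1.6,0,0,0,1,-31.2,-19.5,1.6,0,0,0,1,-31.2,-19.5,1.6,0,0,0,1,-31.2,-19.5,1.6,0,0,0,1,-31.2,-19.5,1.6,0,0,0,1,-31.2,-19.5,1.6,0,0,0,1,-31.2,-19.5,1.6,0,0,0,1,-31.2,-19.5,1.6,0,0,0,1]'
python3 - <<'E'
from h import *
o=r.get_obs(); R=Ro.from_quat(np.roll(o['tool_rot'],-1)).as_matrix()
print(R.round(3), o['joints'])
p=eyes.camera('wrist'); save(p,'w1.png'); np.savez('w1.npz',**p)
for l,z in [('fixed_jaw_face',18),('stone',18),('jaw_tab',27),('nut_mid',46),('holder',0)]:
    for q in place_of(l,p)[:1]: print(l,round(q['score'],2),np.round(q['at']),np.round(world(p,*q['at'],z),1))
p=eyes.camera('top'); save(p,'top2.png'); np.savez('top2.npz',**p)
E
```

```text
t: 2.77
tcp_pos: [519.0, 178.5, 198.8]
tool_rot: [-0.002, 0.754, -0.657, -0.0]
ft_force: [0.2, -0.7, 0.0]
opening: -0.004
[[ 0.138 -0.99   0.002]
 [-0.99  -0.138  0.003]
 [-0.003 -0.003 -1.   ]] [0.30901295 0.30015147 1.67843966 0.00221937 1.16002031 1.7409647 ]
fixed_jaw_face 0.62 [500. 171.] [ 565.7 -115.    18. ]
stone 0.83 [428. 170.] [554.5 -26.9  18. ]
jaw_tab 0.66 [288. 178.] [523.8 142.3  27. ]
nut_mid 0.63 [334. 181.] [530.3  93.2  46. ]
```

View pics/w1.png

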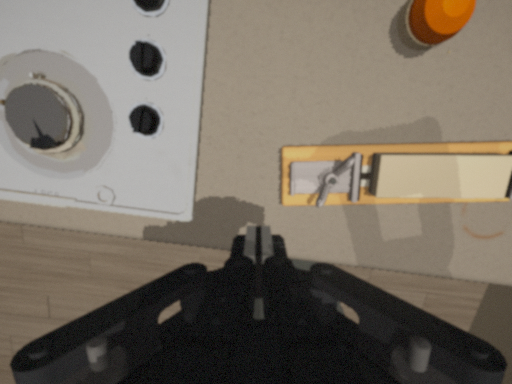

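```bash
python3 - <<'E'
from h import *
for n in ['w1','top2']:
    p=dict(np.load(n+'.npz')); im=p['img']
    hsv=cv2.cvtColor(im,cv2.COLOR_RGB2HSV)
    m=((hsv[...,0]>10)&(hsv[...,0]<28)&(hsv[...,1]>95)&(hsv[...,2]>120)).astype(np.uint8)
    k,lab,st,_=cv2.connectedComponentsWithStats(m)
    pts=[]
    for i in range(1,k):
        if st[i,4]>20:
            ys,xs=np.where(lab==i); W=np.array([world(p,x,y,18) for x,y in zip(xs,ys)])
            c=W.mean(0); print(n,st[i],c.round())
            if abs(c[0]-540)<60 and abs(c[1])<200: pts.append(W)
    P=np.vstack(pts)[:,:2]
    hull=cv2.convexHull(P.astype(np.float32))
    rect=cv2.minAreaRect(hull); print(n,rect, len(P))
    # height check
    print('z base', [world(p,*proj(p,[x,y,18]))[2].round(1) for x,y in [(555,80),(505,80),(550,140)]])
E
```

```text
w1 [ 423    0   54   35 1476] [719.   3.  18.]
w1 [ 281  141  231   65 3650] [560.  46.  18.]
w1 [ 325  187  184   18 1111] [513.   2.  18.]
w1 ((544.898681640625, 8.21087646484375), (76.16516876220703, 287.2315979003906), 9.111753463745117) 4761
z base [np.float64(16.7), np.float64(17.1), np.float64(18.0)]
top2 [321 127  84  44 547] [ 794. -522.   18.]
top2 [ 378  144  123   85 7505] [ 663. -697.   18.]
top2 [189 154  19  19 284] [718.  22.  18.]
top2 [153 202  98  38 729] [531.   1.  18.]
top2 [151 212  22  18 111] [553. 124.  18.]
top2 ((543.2023315429688, 6.1768951416015625), (76.57754516601562, 284.2093200683594), 9.2041597366333) 840
z base [np.float64(18.2), np.float64(17.9), np.float64(19.9)]
```

```bash
python3 - <<'E'
import cv2
a=cv2.imread('pics/w1.png')[130:220,260:420];cv2.imwrite('pics/w1c.png',cv2.resize(a,None,fx=5,fy=5,interpolation=cv2.INTER_CUBIC))
E
```

```text
(no output)
```

View pics/w1c.png

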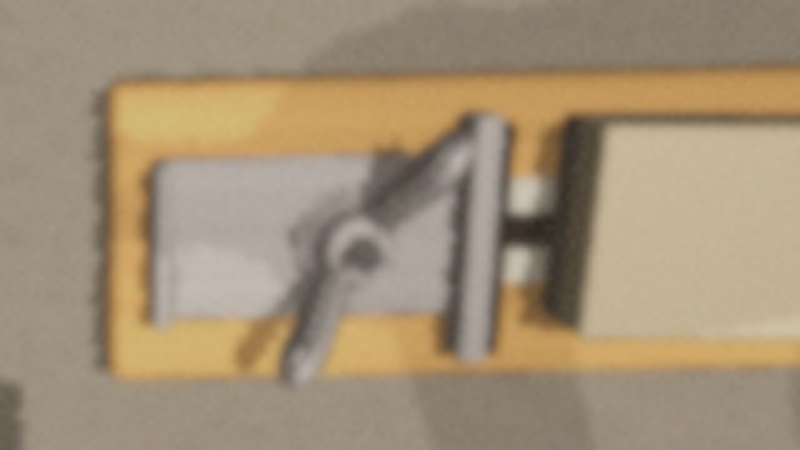

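```bash
cat > w.py <<'E'
from h import *
import sys
yaw=np.radians(9.15); O=np.array([544.,6.5,0]); 
H=Ro.from_euler('z',yaw).as_matrix()
def st(*tgt):
    o=r.get_obs(); R=Ro.from_quat(np.roll(o['tool_rot'],-1)).as_matrix()
    print('t',round(o['t'],2),'holder',(H.T@(o['tcp_pos']-O)).round(1),'F_h',(H.T@o['ft_force']).round(1),'tau',np.round(o['wrist_torque'],2))
    print('toolx ang in holder',np.degrees(np.arctan2(*(H.T@R)[[1,0],0])).round(2),'tilt',np.degrees(np.arccos(-R[2,2])).round(2),'j6',o['joints'][5].round(2))
    for g in tgt: print('shift cm to',g,(R.T@(H@np.array(g)+O-o['tcp_pos'])/10).round(2))
if __name__=='__main__': st(*[tuple(map(float,a.split(','))) for a in sys.argv[1:]])
E
python3 -m inch '[0,0.2,4,0,0,-1.2,1,0,0.2,8,0,0,-1.2,1,0,0.2,12,0,0,-1.2,1,0,0.2,15,0,0,-1.2,1,0,0.2,15,0,0,-1.2,1,0,0.2,15,0,0,-1.2,1]'; python3 w.py 0,170,22
```

```text
t: 3.62
tcp_pos: [513.9, 171.7, 49.0]
tool_rot: [0.001, 0.759, -0.651, -0.001]
ft_force: [0.8, 0.1, 0.6]
opening: 0.001
t 3.62 holder [ -3.4 167.9  49. ] F_h [ 0.8 -0.   0.6] tau [-0.02 -0.02  0.07]
toolx ang in holder -90.38 tilt 0.15 j6 1.72
shift cm to (0.0, 170.0, 22.0) [-0.21 -0.35  2.7 ]
```

```bash
python3 -m inch '[0,-0.35,1.4,0,0,0,1,0,-0.35,2.7,0,0,0,1,0,-0.35,2.7,0,0,0,1,0,-0.35,2.7,0,0,0,1,0.8,-0.35,2.7,0,0,0,1,1.6,-0.35,2.7,0,0,0,1,1.6,-0.35,2.7,0,0,0,1]'; python3 w.py 0,121,22; python3 - <<'E'
from h import *
p=eyes.camera('scene'); save(p,'s2.png')
a=p['img'][200:310,170:330,::-1];cv2.imwrite('pics/s2c.png',cv2.resize(a,None,fx=5,fy=5,interpolation=cv2.INTER_CUBIC))
E
```

```text
t: 4.2
tcp_pos: [521.3, 156.1, 23.7]
tool_rot: [-0.001, 0.759, -0.651, 0.001]
ft_force: [-0.3, 0.5, 0.6]
opening: -0.002
t 4.2 holder [  1.4 151.3  23.7] F_h [-0.2  0.5  0.6] tau [ 0.05  0.03 -0.04]
toolx ang in holder -90.37 tilt 0.11 j6 1.69
shift cm to (0.0, 121.0, 22.0) [3.03 0.12 0.17]
```

View pics/s2c.png

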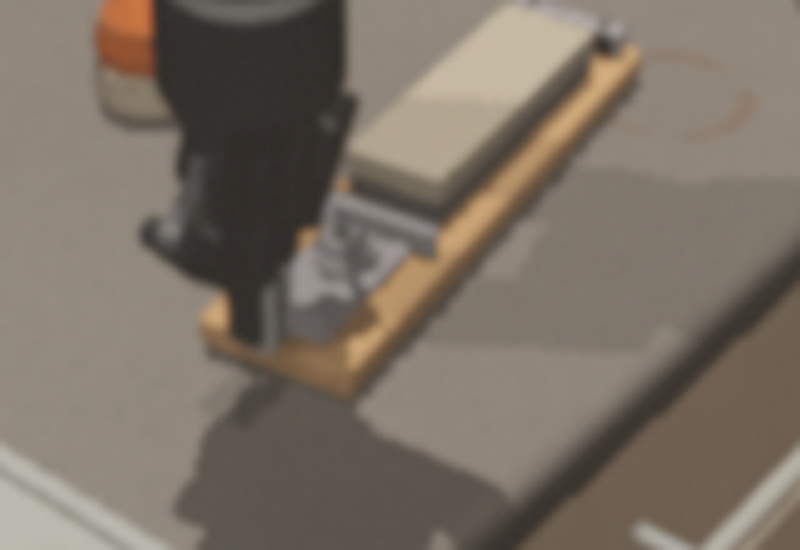

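```bash
python3 -m inch '[0.4,0.1,0.1,0,0,0,1,0.7,0.1,0.1,0,0,0,1,1,0.1,0.1,0,0,0,1,1.3,0.1,0.1,0,0,0,1,1.6,0.1,0.1,0,0,0,1,1.9,0.1,0.1,0,0,0,1,2.1,0.1,0.1,0,0,0,1,2.1,0.1,0.1,0,0,0,1]'; python3 w.py 0,121,22
```

```text
t: 4.92
tcp_pos: [523.4, 136.7, 21.8]
tool_rot: [-0.001, 0.759, -0.651, 0.0]
ft_force: [-0.3, 6.1, 3.6]
opening: 0.0
t 4.92 holder [  0.4 131.8  21.8] F_h [0.7 6.1 3.6] tau [ 0.75 -0.09  0.03]
toolx ang in holder -90.34 tilt 0.09 j6 1.65
shift cm to (0.0, 121.0, 22.0) [ 1.08  0.03 -0.02]
```

```bash
python3 -m inch '[0.2,0,0,0,0,0,1,0.4,0,0,0,0,0,1,0.6,0,0,0,0,0,1,0.8,0,0,0,0,0,1,0.8,0,0,0,0,0,1]'; python3 w.py 0,121,22;python3 -m inch '[0.2,0,0,0,0,0,1,0.3,0,0,0,0,0,1,0.3,0,0,0,0,0,1]'; python3 w.py
```

```text
t: 5.33
tcp_pos: [524.7, 129.0, 21.8]
tool_rot: [-0.001, 0.759, -0.651, 0.0]
ft_force: [0.7, 5.7, 4.5]
opening: -0.001
t 5.33 holder [  0.4 124.   21.8] F_h [1.6 5.5 4.5] tau [ 0.81 -0.04  0.05]
toolx ang in holder -90.34 tilt 0.1 j6 1.64
shift cm to (0.0, 121.0, 22.0) [ 0.3   0.04 -0.02]
t: 5.58
tcp_pos: [525.1, 126.2, 21.8]
tool_rot: [-0.001, 0.759, -0.651, 0.0]
ft_force: [0.6, 6.9, 5.6]
opening: 0.0
t 5.58 holder [  0.4 121.1  21.8] F_h [1.7 6.7 5.6] tau [ 0.94 -0.    0.01]
toolx ang in holder -90.34 tilt 0.11 j6 1.63
```

```bash
for i in 1 2; do python3 w.py; done; python3 -m inch '[0.2,0,0,0,0,0,1,0.3,0,0,0,0,0,1,0.3,0,0,0,0,0,1]'; python3 w.py;python3 -m inch '[0.2,0,0,0,0,0,1,0.3,0,0,0,0,0,1,0.3,0,0,0,0,0,1]'; python3 w.py; python3 - <<'E'
from h import *
p=eyes.camera('wrist'); save(p,'w3.png')
p=eyes.camera('top');a=p['img'][180:260,140:280,::-1];cv2.imwrite('pics/t3c.png',cv2.resize(a,None,fx=5,fy=5,interpolation=cv2.INTER_CUBIC))
E
```

```text
t 5.58 holder [  0.4 121.1  21.8] F_h [1.7 6.7 5.6] tau [ 0.94 -0.    0.01]
toolx ang in holder -90.34 tilt 0.11 j6 1.63
t 5.58 holder [  0.4 121.1  21.8] F_h [1.7 6.7 5.6] tau [ 0.94 -0.    0.01]
toolx ang in holder -90.34 tilt 0.11 j6 1.63
t: 5.83
tcp_pos: [525.4, 124.5, 21.9]
tool_rot: [-0.002, 0.759, -0.651, -0.001]
ft_force: [-0.8, 12.0, 3.9]
opening: -0.002
t 5.83 holder [  0.4 119.5  21.9] F_h [ 1.1 12.   3.9] tau [1.89 0.1  0.05]
toolx ang in holder -90.43 tilt 0.21 j6 1.62
t: 6.08
tcp_pos: [525.5, 124.1, 21.9]
tool_rot: [-0.003, 0.758, -0.652, -0.002]
ft_force: [-3.3, 22.3, 4.3]
opening: -0.003
t 6.08 holder [  0.5 119.1  21.9] F_h [ 0.3 22.6  4.3] tau [3.65 0.45 0.07]
toolx ang in holder -90.55 tilt 0.44 j6 1.62
```

View pics/t3c.png

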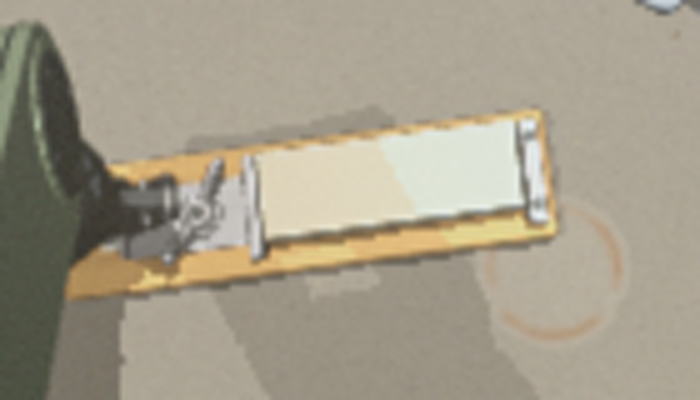

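View pics/w3.png

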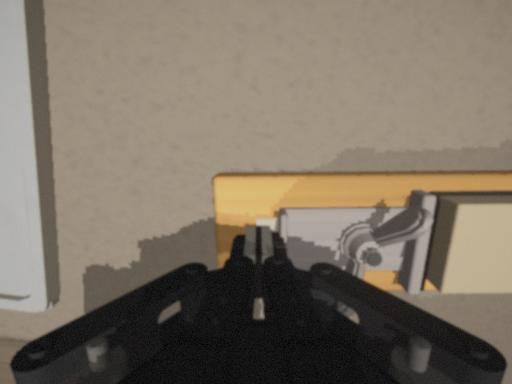

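```bash
python3 -m inch '[0.2,0,0,0,0,0,1,0.2,0,0,0,0,0,1,0.2,0,0,0,0,0,1,0.2,0,0,0,0,0,1]'; python3 w.py; python3 -m inch '[-1,0,0,0,0,0,1,-2.5,0,0,0,0,0,1,-3,0,-4,0,0,0,1,-3,0,-8,0,0,0,1,-3,0,-12,0,0,0,1,-3,2,-15,0,0,0,1,-3,4,-15,0,0,0,1,-3,4,-15,0,0,0,1]'
python3 - <<'E'
from h import *
p=eyes.camera('wrist'); save(p,'w4.png'); np.savez('w4.npz',**p)
for l,z in [('stone',18),('jaw_tab',27),('nut_mid',46)]:
    for q in place_of(l,p)[:1]: print(l,round(q['score'],2),np.round(q['at']),np.round(world(p,*q['at'],z),1))
E
python3 w.py
```

```text
t: 6.52
tcp_pos: [525.6, 123.9, 22.0]
tool_rot: [-0.004, 0.758, -0.652, -0.003]
ft_force: [-3.8, 29.5, 4.6]
opening: 0.003
t 6.52 holder [  0.5 118.8  22. ] F_h [ 1.  29.8  4.6] tau [4.84 0.64 0.04]
toolx ang in holder -90.59 tilt 0.58 j6 1.62
t: 7.18
tcp_pos: [478.6, 139.8, 172.6]
tool_rot: [0.001, 0.76, -0.65, 0.0]
ft_force: [-1.0, -0.1, -0.8]
opening: 0.0
stone 0.77 [434. 138.] [554.4 -44.4  18. ]
jaw_tab 0.91 [288. 141.] [527.8 114.4  27. ]
nut_mid 0.71 [344. 141.] [537.1  61.9  46. ]
t 7.38 holder [-40.2 142.5 170.3] F_h [-0.  -0.1  0.2] tau [-0.04 -0.03 -0.02]
toolx ang in holder -90.31 tilt 0.12 j6 1.68
```

View pics/w4.png

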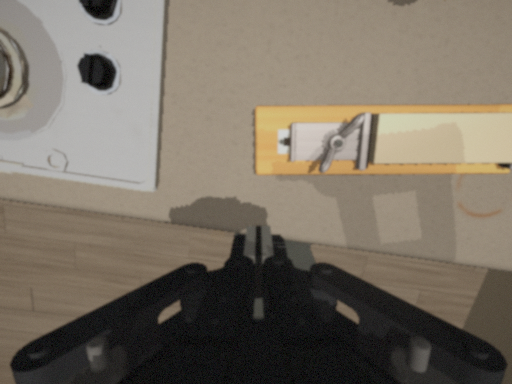

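```bash
python3 - <<'E'
from w import *
p=dict(np.load('w4.npz'))
a=p['img'][95:185,270:390,::-1];cv2.imwrite('pics/w4c.png',cv2.resize(a,None,fx=6,fy=6,interpolation=cv2.INTER_CUBIC))
# overlay predicted points
b=cv2.resize(a,None,fx=6,fy=6,interpolation=cv2.INTER_CUBIC)
def mark(h,c,s=3):
    u,v=proj(p,H@np.array(h,float)+O); cv2.circle(b,(int((u-270+.5)*6),int((v-95+.5)*6)),s,c,-1)
mark((0,60,44),(0,0,255)); mark((0,107,32),(0,255,0)); mark((20,107,32),(0,255,0));mark((-20,107,32),(0,255,0)); mark((38,145,18),(255,0,0));mark((-38,145,18),(255,0,0));mark((25,23,43),(255,0,255));mark((-25,23,43),(255,0,255));mark((30,23,32),(255,255,0));mark((-30,23,32),(255,255,0));mark((38,100,18),(255,0,0));mark((-38,100,18),(255,0,0))
cv2.imwrite('pics/w4d.png',b)
E
```

```text
(no output)
```

View pics/w4d.png

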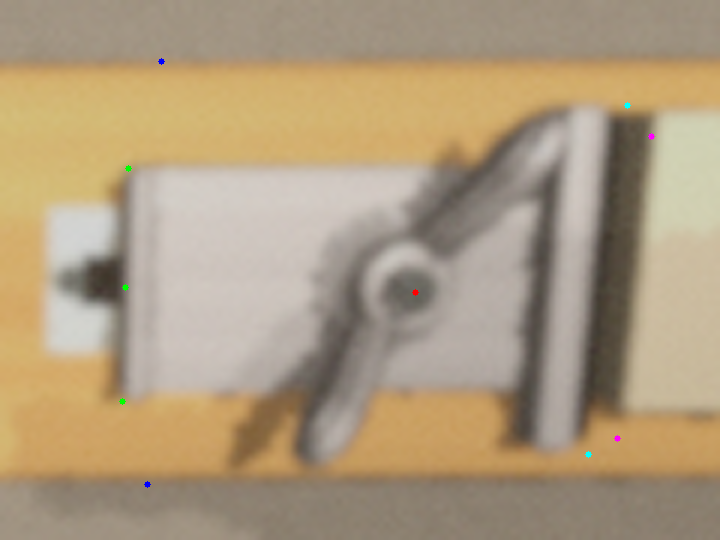

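```bash
python3 - <<'E'
from w import *
p=dict(np.load('w4.npz'))
for u,v,z in [(315,455,50),(565,120,54),(408,290,44)]:
    print((H.T@(world(p,270+u/6-.5,95+v/6-.5,z)-O)).round(1))
E
python3 w.py
```

```text
[-26.2  76.6  50. ]
[27.5 41.7 54. ]
[ 0.5 61.3 44. ]
t 7.38 holder [-40.2 142.5 170.3] F_h [-0.  -0.1  0.2] tau [-0.04 -0.03 -0.02]
toolx ang in holder -90.31 tilt 0.12 j6 1.68
```

```bash
python3 -m inch '[4,-0.5,3,0,0,0,1,8,-1.3,6,0,0,0,1,10,-1.3,9,0,0,0,1,10,-1.3,11,0,0,0,1,10,-1.3,11,0,0,0,1,10,-1.3,11,0,0,0,1]'
cat >> w.py <<'E'
C=np.array([0.5,60.])
def orbit(th,z=45,rho=24,extra=0,hx=11,hy=12):
    th=np.radians(th); w=np.array([np.cos(th),np.sin(th)]); n=np.array([-np.sin(th),np.cos(th)])
    s=hx*abs(n[0])+hy*abs(n[1])
    q=C+rho*w+(3.5+s+extra)*n
    return (*q.round(1).tolist(),z)
def orb(ths,**k):
    o=r.get_obs(); R=Ro.from_quat(np.roll(o['tool_rot'],-1)).as_matrix()
    st()
    for th in ths:
        g=orbit(th,**k); print(th,g,(R.T@(H@np.array(g)+O-o['tcp_pos'])/10).round(2))
E
python3 - <<'E'
from w import *
st((-27,42,60),(-27,42,45))
orb([175,165,155,145,130,115,100])
p=eyes.camera('wrist'); save(p,'w5.png')
E
```

```text
t: 7.88
tcp_pos: [509.0, 44.0, 59.5]
tool_rot: [0.002, 0.759, -0.651, -0.002]
ft_force: [0.2, 0.1, 0.5]
opening: 0.0
t 7.88 holder [-28.6  42.6  59.5] F_h [0.2 0.1 0.5] tau [-0.01 -0.06  0.03]
toolx ang in holder -90.39 tilt 0.3 j6 1.48
shift cm to (-27, 42, 60) [ 0.05 -0.16 -0.05]
shift cm to (-27, 42, 45) [ 0.06 -0.17  1.45]
t 7.88 holder [-28.6  42.6  59.5] F_h [0.2 0.1 0.5] tau [-0.01 -0.06  0.03]
toolx ang in holder -90.39 tilt 0.3 j6 1.48
175 (-24.8, 45.7, 45) [-0.32 -0.39  1.45]
165 (-27.3, 48.9, 45) [-0.63 -0.13  1.45]
155 (-29.3, 52.9, 45) [-1.03  0.07  1.45]
145 (-30.4, 57.7, 45) [-1.51  0.18  1.45]
130 (-30.0, 65.8, 45) [-2.32  0.15  1.45]
115 (-26.4, 73.9, 45) [-3.13 -0.21  1.45]
100 (-19.8, 80.8, 45) [-3.83 -0.86  1.45]
```

View pics/w5.png

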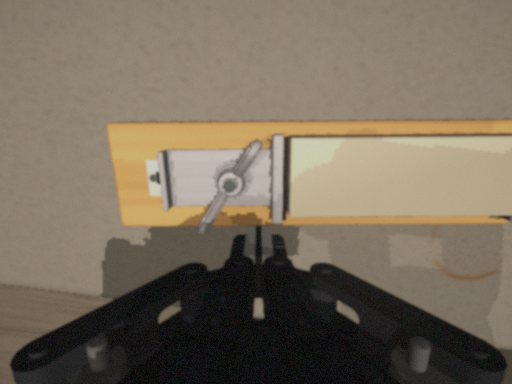

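```bash
python3 -m inch '[0,-0.2,0.8,0,0,0,1,0,-0.2,1.45,0,0,0,1,0,-0.2,1.45,0,0,0,1,-0.6,-0.1,1.45,0,0,0,1,-1,0,1.45,0,0,0,1,-1.5,0.1,1.45,0,0,0,1,-1.9,0.1,1.45,0,0,0,1,-2.3,0.1,1.45,0,0,0,1]'
python3 - <<'E'
from w import *
orb([130,120,110,100,90,80,70,60,50])
p=eyes.camera('wrist'); save(p,'w6.png')
E
```

```text
t: 8.6
tcp_pos: [505.4, 67.3, 47.3]
tool_rot: [-0.0, 0.76, -0.65, 0.001]
ft_force: [1.5, -2.8, 0.7]
opening: 0.001
t 8.6 holder [-28.4  66.2  47.3] F_h [ 1.1 -3.   0.7] tau [-0.39 -0.11 -0.05]
toolx ang in holder -90.25 tilt 0.07 j6 1.53
130 (-30.0, 65.8, 45) [0.04 0.16 0.23]
120 (-28.0, 71.3, 45) [-0.51 -0.04  0.23]
110 (-24.6, 76.4, 45) [-1.02 -0.38  0.23]
100 (-19.8, 80.8, 45) [-1.47 -0.86  0.23]
90 (-14.0, 84.0, 45) [-1.79 -1.44  0.23]
80 (-11.5, 86.5, 45) [-2.04 -1.68  0.23]
70 (-8.2, 88.7, 45) [-2.26 -2.01  0.23]
60 (-4.0, 90.3, 45) [-2.42 -2.43  0.23]
50 (0.9, 91.0, 45) [-2.5  -2.92  0.23]
```

View pics/w6.png

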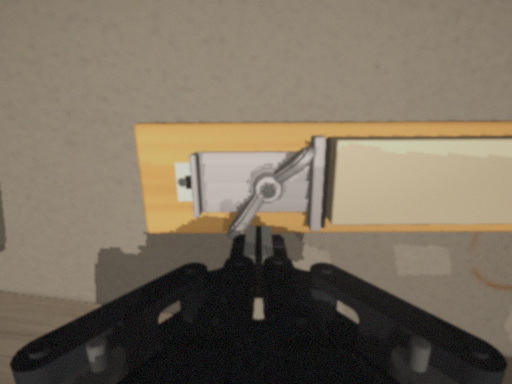

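```bash
python3 -m inch '[-0.5,0,0.2,0,0,0,1,-1,-0.4,0.2,0,0,0,1,-1.5,-0.9,0.2,0,0,0,1,-1.8,-1.4,0.2,0,0,0,1,-2,-1.7,0.2,0,0,0,1,-2.3,-2,0.2,0,0,0,1,-2.4,-2.4,0.2,0,0,0,1,-2.5,-2.9,0.2,0,0,0,1,-2.5,-2.9,0.2,0,0,0,1]'
python3 - <<'E'
from w import *
orb([50,40,30,20,10,0,-10,-20,-30])
p=eyes.camera('wrist'); save(p,'w7.png')
E
```

```text
t: 9.4
tcp_pos: [531.3, 96.8, 44.9]
tool_rot: [-0.001, 0.759, -0.651, 0.0]
ft_force: [-1.9, 1.1, -0.5]
opening: -0.0
t 9.4 holder [ 1.8 91.1 44.9] F_h [-1.6  1.4 -0.5] tau [ 0.1   0.13 -0.02]
toolx ang in holder -90.31 tilt 0.09 j6 1.57
50 (0.9, 91.0, 45) [ 0.01  0.09 -0.01]
40 (6.2, 90.6, 45) [ 0.05 -0.44 -0.01]
30 (11.6, 88.8, 45) [ 0.23 -0.98 -0.01]
20 (16.7, 85.6, 45) [ 0.54 -1.49 -0.01]
10 (21.1, 81.1, 45) [ 0.99 -1.93 -0.01]
0 (24.5, 75.5, 45) [ 1.55 -2.27 -0.  ]
-10 (27.1, 72.8, 45) [ 1.82 -2.54 -0.  ]
-20 (29.4, 69.2, 45) [ 2.18 -2.77 -0.  ]
-30 (31.0, 64.8, 45) [ 2.62 -2.93 -0.  ]
```

View pics/w7.png

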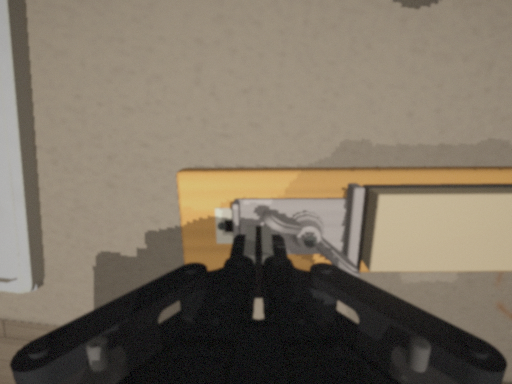

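```bash
python3 -m inch '[0,-0.4,0,0,0,0,1,0.2,-1,0,0,0,0,1,0.5,-1.5,0,0,0,0,1,1,-1.9,0,0,0,0,1,1.5,-2.3,0,0,0,0,1,1.8,-2.5,0,0,0,0,1,2.2,-2.8,0,0,0,0,1,2.6,-2.9,0,0,0,0,1,2.6,-2.9,0,0,0,0,1]'
python3 - <<'E'
from w import *
orb([-30,-40,-50,-60,-70,-80,-90,-100,-110,-120])
p=eyes.camera('wrist'); save(p,'w8.png')
E
```

```text
t: 10.2
tcp_pos: [563.5, 74.3, 45.0]
tool_rot: [-0.0, 0.759, -0.651, 0.0]
ft_force: [0.4, 2.3, 1.1]
opening: -0.002
t 10.2 holder [30.  63.9 45. ] F_h [0.7 2.2 1.1] tau [0.14 0.11 0.01]
toolx ang in holder -90.35 tilt 0.07 j6 1.53
-30 (31.0, 64.8, 45) [-0.1 -0.1  0. ]
-40 (31.6, 59.7, 45) [ 0.41 -0.16  0.  ]
-50 (31.0, 54.2, 45) [ 0.96 -0.1   0.  ]
-60 (29.0, 48.7, 45) [1.52 0.09 0.  ]
-70 (25.6, 43.6, 45) [2.03 0.43 0.  ]
-80 (20.8, 39.2, 45) [2.47 0.91 0.  ]
-90 (15.0, 36.0, 45) [ 2.79  1.49 -0.  ]
-100 (12.5, 33.5, 45) [ 3.05  1.74 -0.  ]
-110 (9.2, 31.3, 45) [ 3.27  2.06 -0.  ]
-120 (5.0, 29.7, 45) [ 3.43  2.48 -0.  ]
```

View pics/w8.png

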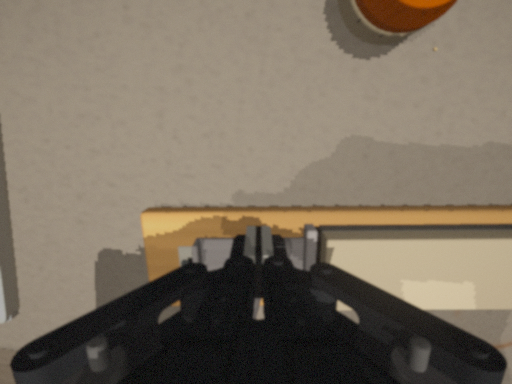

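```bash
python3 -m inch '[0.4,-0.2,-0.1,0,0,0,1,1,-0.1,-0.1,0,0,0,1,1.5,0.1,-0.1,0,0,0,1,2,0.4,-0.1,0,0,0,1,2.5,0.9,-0.1,0,0,0,1,2.8,1.5,-0.1,0,0,0,1,3,1.7,-0.1,0,0,0,1,3.3,2.1,-0.1,0,0,0,1,3.4,2.5,-0.1,0,0,0,1,3.4,2.5,-0.1,0,0,0,1]'
python3 - <<'E'
from w import *
orb([-120,-130,-140,-150,-160,-170,-180,-190,-200,-210],z=45.5)
p=eyes.camera('wrist'); save(p,'w9.png')
E
```

```text
t: 11.08
tcp_pos: [542.5, 36.9, 46.0]
tool_rot: [0.0, 0.76, -0.651, 0.0]
ft_force: [1.0, -0.0, 0.9]
opening: 0.0
t 11.08 holder [ 3.4 30.2 46. ] F_h [ 1.  -0.2  0.9] tau [ 0.   -0.18 -0.02]
toolx ang in holder -90.31 tilt 0.04 j6 1.46
-120 (5.0, 29.7, 45.5) [ 0.05 -0.16  0.05]
-130 (0.1, 29.0, 45.5) [0.13 0.33 0.05]
-140 (-5.2, 29.4, 45.5) [0.09 0.86 0.06]
-150 (-10.6, 31.2, 45.5) [-0.09  1.4   0.06]
-160 (-15.7, 34.4, 45.5) [-0.4   1.91  0.06]
-170 (-20.1, 38.9, 45.5) [-0.85  2.35  0.06]
-180 (-23.5, 44.5, 45.5) [-1.41  2.7   0.05]
-190 (-26.1, 47.2, 45.5) [-1.68  2.96  0.05]
-200 (-28.4, 50.8, 45.5) [-2.04  3.19  0.05]
-210 (-30.0, 55.2, 45.5) [-2.48  3.35  0.05]
```

View pics/w9.png

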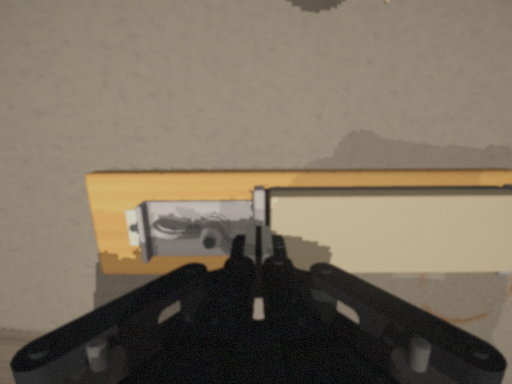

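```bash
python3 -m inch '[0,0,-2.4,0,0,0,1,-2,1.2,-2.4,0,0,0,1,-5.6,1.6,-2.4,0,0,0,1,-5.6,1.6,-2.4,0,0,0,1,-5.6,1.6,-2.4,0,0,0,1]'
python3 - <<'E'
from w import *
orb([80,70,60,50,40,30,20,10,0,-10])
p=eyes.camera('wrist'); save(p,'w10.png')
E
```

```text
t: 11.55
tcp_pos: [517.7, 91.3, 69.7]
tool_rot: [0.001, 0.761, -0.649, -0.0]
ft_force: [-0.9, -0.2, -0.0]
opening: 0.0
t 11.55 holder [-12.5  87.9  69.7] F_h [-0.9 -0.  -0. ] tau [ 0.01 -0.01 -0.02]
toolx ang in holder -90.12 tilt 0.1 j6 1.57
80 (-11.5, 86.5, 45) [ 0.14 -0.1   2.47]
70 (-8.2, 88.7, 45) [-0.08 -0.43  2.47]
60 (-4.0, 90.3, 45) [-0.24 -0.85  2.47]
50 (0.9, 91.0, 45) [-0.31 -1.34  2.47]
40 (6.2, 90.6, 45) [-0.27 -1.87  2.47]
30 (11.6, 88.8, 45) [-0.1  -2.41  2.47]
20 (16.7, 85.6, 45) [ 0.22 -2.92  2.47]
10 (21.1, 81.1, 45) [ 0.67 -3.36  2.47]
0 (24.5, 75.5, 45) [ 1.23 -3.71  2.47]
-10 (27.1, 72.8, 45) [ 1.5  -3.97  2.47]
```

View pics/w10.png

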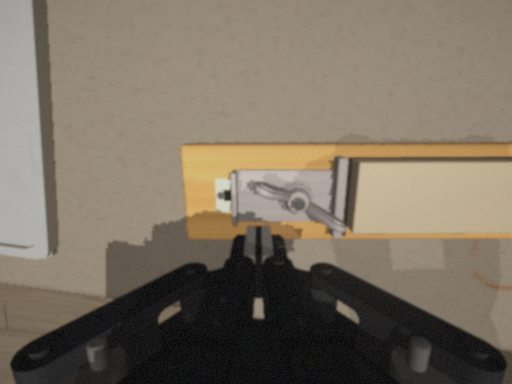

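```bash
python3 -m inch '[0,0,1.4,0,0,0,1,0,0,2.5,0,0,0,1,-0.2,-0.4,2.5,0,0,0,1,-0.3,-0.9,2.5,0,0,0,1,-0.3,-1.3,2.5,0,0,0,1,-0.3,-1.9,2.5,0,0,0,1,-0.1,-2.4,2.5,0,0,0,1,0.2,-2.9,2.5,0,0,0,1,0.7,-3.4,2.5,0,0,0,1,0.7,-3.4,2.5,0,0,0,1]'
python3 - <<'E'
from w import *
orb([10,0,-10,-20,-30,-40,-50,-60,-70,-80,-90])
p=eyes.camera('wrist'); save(p,'w11.png')
E
```

```text
t: 12.43
tcp_pos: [555.8, 88.2, 45.4]
tool_rot: [-0.001, 0.759, -0.651, 0.001]
ft_force: [0.0, 0.6, 0.4]
opening: -0.001
t 12.43 holder [24.6 78.8 45.4] F_h [0.1 0.6 0.4] tau [0.08 0.01 0.07]
toolx ang in holder -90.34 tilt 0.2 j6 1.55
10 (21.1, 81.1, 45) [-0.23  0.35  0.04]
0 (24.5, 75.5, 45) [0.33 0.01 0.04]
-10 (27.1, 72.8, 45) [ 0.6  -0.25  0.04]
-20 (29.4, 69.2, 45) [ 0.96 -0.49  0.04]
-30 (31.0, 64.8, 45) [ 1.4  -0.65  0.04]
-40 (31.6, 59.7, 45) [ 1.91 -0.71  0.05]
-50 (31.0, 54.2, 45) [ 2.46 -0.65  0.05]
-60 (29.0, 48.7, 45) [ 3.01 -0.46  0.04]
-70 (25.6, 43.6, 45) [ 3.52 -0.12  0.04]
-80 (20.8, 39.2, 45) [3.96 0.36 0.04]
-90 (15.0, 36.0, 45) [4.29 0.93 0.04]
```

View pics/w11.png

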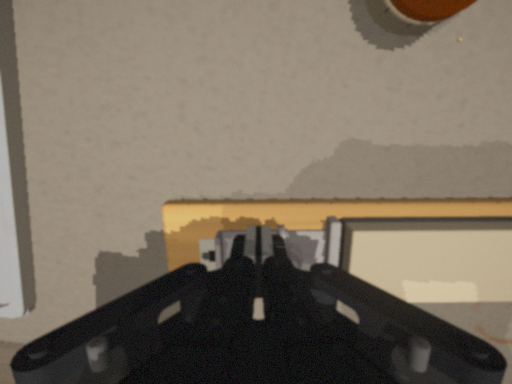

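```bash
python3 -m inch '[0.3,0,0,0,0,0,1,0.6,-0.2,0,0,0,0,1,1,-0.5,0,0,0,0,1,1,-0.5,0,0,0,0,1]'; python3 w.py
python3 -m inch '[0.4,-0.2,0,0,0,0,1,0.9,-0.2,0,0,0,0,1,0.9,-0.2,0,0,0,0,1]'
python3 - <<'E'
from w import *
orb([-30,-40,-50,-60,-70,-80,-90,-100])
E
```

```text
t: 12.82
tcp_pos: [560.0, 79.0, 44.9]
tool_rot: [0.0, 0.759, -0.651, -0.0]
ft_force: [-1.8, 0.6, 1.1]
opening: -0.001
t 12.82 holder [27.3 69.1 44.9] F_h [-1.7  0.8  1.1] tau [0.19 0.26 0.02]
toolx ang in holder -90.34 tilt 0.04 j6 1.54
t: 13.07
tcp_pos: [563.8, 70.2, 44.9]
tool_rot: [-0.0, 0.759, -0.651, 0.0]
ft_force: [-1.3, 2.3, 0.5]
opening: 0.003
t 13.07 holder [29.7 59.8 44.9] F_h [-0.9  2.5  0.5] tau [ 0.25  0.12 -0.  ]
toolx ang in holder -90.33 tilt 0.05 j6 1.52
-30 (31.0, 64.8, 45) [-0.5  -0.13 -0.01]
-40 (31.6, 59.7, 45) [ 0.01 -0.19 -0.01]
-50 (31.0, 54.2, 45) [ 0.56 -0.14 -0.01]
-60 (29.0, 48.7, 45) [ 1.11  0.06 -0.01]
-70 (25.6, 43.6, 45) [ 1.62  0.4  -0.01]
-80 (20.8, 39.2, 45) [ 2.06  0.87 -0.01]
-90 (15.0, 36.0, 45) [ 2.39  1.45 -0.01]
-100 (12.5, 33.5, 45) [ 2.64  1.7  -0.01]
```

Still light (≈2.5 N, free running). Continue.

```bash
python3 -m inch '[0.5,-0.1,0,0,0,0,1,1.1,0,0,0,0,0,1,1.1,0,0,0,0,0,1]'; python3 w.py
python3 -m inch '[0.5,0.3,0,0,0,0,1,0.9,0.8,0,0,0,0,1,0.9,0.8,0,0,0,0,1]'
python3 - <<'E'
from w import *
orb([-70,-80,-90,-100,-110])
p=eyes.camera('wrist'); save(p,'w12.png')
E
```

```text
t: 13.32
tcp_pos: [565.7, 59.0, 45.0]
tool_rot: [-0.0, 0.759, -0.651, 0.001]
ft_force: [0.6, 1.4, 0.3]
opening: 0.001
t 13.32 holder [29.8 48.4 45. ] F_h [0.8 1.3 0.3] tau [ 0.19 -0.08 -0.01]
toolx ang in holder -90.34 tilt 0.09 j6 1.5
t: 13.57
tcp_pos: [557.7, 48.9, 44.9]
tool_rot: [0.0, 0.759, -0.651, 0.0]
ft_force: [0.7, 1.2, 0.4]
opening: 0.0
t 13.57 holder [20.3 39.7 44.9] F_h [0.8 1.1 0.4] tau [ 0.04 -0.09  0.06]
toolx ang in holder -90.32 tilt 0.06 j6 1.48
-70 (25.6, 43.6, 45) [-0.39 -0.53 -0.01]
-80 (20.8, 39.2, 45) [ 0.05 -0.05 -0.01]
-90 (15.0, 36.0, 45) [ 0.37  0.52 -0.01]
-100 (12.5, 33.5, 45) [ 0.63  0.77 -0.01]
-110 (9.2, 31.3, 45) [ 0.85  1.1  -0.01]
```

View pics/w12.png

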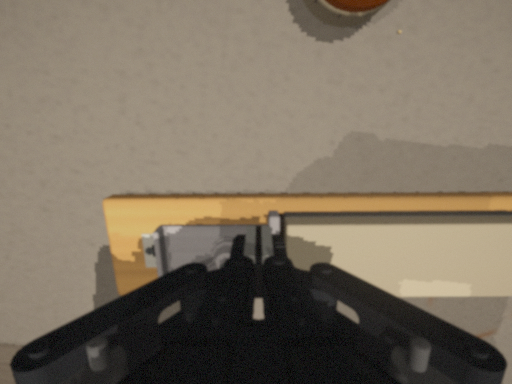

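```bash
python3 -m inch '[0.4,0.5,0,0,0,0,1,0.6,0.8,0,0,0,0,1,0.6,0.8,0,0,0,0,1]'; python3 w.py; python3 -m inch '[0.2,0.3,-0.05,0,0,0,1,0.4,0.7,-0.05,0,0,0,1,0.4,0.7,-0.05,0,0,0,1]'; python3 w.py
python3 - <<'E'
from w import *
p=eyes.camera('wrist'); save(p,'w13.png')
E
```

```text
t: 13.87
tcp_pos: [551.0, 42.3, 45.0]
tool_rot: [0.0, 0.759, -0.651, 0.0]
ft_force: [0.8, 0.2, -0.1]
opening: 0.004
t 13.87 holder [12.6 34.2 45. ] F_h [ 0.8  0.1 -0.1] tau [ 0.04 -0.12 -0.07]
toolx ang in holder -90.33 tilt 0.02 j6 1.47
t: 14.12
tcp_pos: [544.7, 37.3, 45.6]
tool_rot: [0.0, 0.76, -0.65, 0.0]
ft_force: [1.6, -0.1, 0.1]
opening: 0.005
t 14.12 holder [ 5.6 30.3 45.6] F_h [ 1.6 -0.4  0.1] tau [ 0.06 -0.25  0.03]
toolx ang in holder -90.31 tilt 0.03 j6 1.46
```

View pics/w13.png

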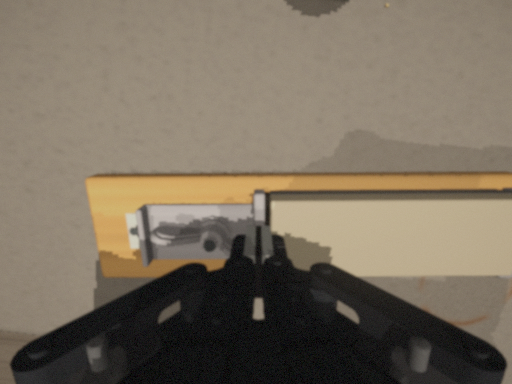

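```bash
python3 -m inch '[0,0,-2.4,0,0,0,1,-2,1.4,-2.4,0,0,0,1,-5.6,1.9,-2.4,0,0,0,1,-5.6,1.9,-2.4,0,0,0,1,-5.6,1.9,-2.4,0,0,0,1]'
python3 - <<'E'
from w import *
orb([90,80,70,60,50,40,30,20,10,0,-10])
p=eyes.camera('wrist'); save(p,'w14.png')
E
```

```text
t: 14.58
tcp_pos: [516.6, 91.0, 69.3]
tool_rot: [0.001, 0.761, -0.649, -0.0]
ft_force: [0.3, -0.4, -0.1]
opening: 0.001
t 14.58 holder [-13.6  87.8  69.3] F_h [ 0.2 -0.5 -0.1] tau [-0.02  0.05 -0.04]
toolx ang in holder -90.13 tilt 0.1 j6 1.57
90 (-14.0, 84.0, 45) [0.38 0.04 2.43]
80 (-11.5, 86.5, 45) [ 0.13 -0.21  2.43]
70 (-8.2, 88.7, 45) [-0.09 -0.54  2.42]
60 (-4.0, 90.3, 45) [-0.25 -0.96  2.42]
50 (0.9, 91.0, 45) [-0.32 -1.45  2.42]
40 (6.2, 90.6, 45) [-0.29 -1.98  2.42]
30 (11.6, 88.8, 45) [-0.11 -2.52  2.42]
20 (16.7, 85.6, 45) [ 0.21 -3.03  2.42]
10 (21.1, 81.1, 45) [ 0.66 -3.47  2.42]
0 (24.5, 75.5, 45) [ 1.22 -3.82  2.42]
-10 (27.1, 72.8, 45) [ 1.49 -4.08  2.42]
```

View pics/w14.png

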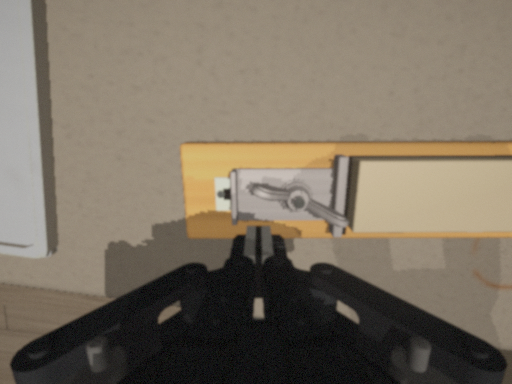

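```bash
python3 -m inch '[0,0,1.4,0,0,0,1,0.1,0,2.6,0,0,0,1,0.1,-0.2,2.6,0,0,0,1,0,-0.5,2.6,0,0,0,1,-0.2,-0.9,2.6,0,0,0,1,-0.2,-0.9,2.6,0,0,0,1]'; python3 w.py; python3 -m inch '[0,-0.5,0,0,0,0,1,0,-1,0,0,0,0,1,0,-1,0,0,0,0,1]'
python3 - <<'E'
from w import *
orb([50,40,30,20,10,0,-10],z=43)
E
```

```text
t: 15.13
tcp_pos: [527.1, 93.5, 43.7]
tool_rot: [0.0, 0.759, -0.651, 0.0]
ft_force: [-0.3, 0.0, 0.0]
opening: 0.004
t 15.13 holder [-2.9 88.6 43.7] F_h [-0.2  0.1  0. ] tau [-0.05  0.16  0.03]
toolx ang in holder -90.33 tilt 0.01 j6 1.57
t: 15.38
tcp_pos: [537.7, 95.4, 43.8]
tool_rot: [-0.001, 0.76, -0.65, 0.001]
ft_force: [-0.2, 0.4, -0.4]
opening: 0.003
t 15.38 holder [ 8.  88.8 43.8] F_h [-0.1  0.4 -0.4] tau [ 0.05  0.15 -0.02]
toolx ang in holder -90.31 tilt 0.11 j6 1.57
50 (0.9, 91.0, 43) [-0.22  0.71  0.08]
40 (6.2, 90.6, 43) [-0.18  0.18  0.08]
30 (11.6, 88.8, 43) [-0.   -0.36  0.08]
20 (16.7, 85.6, 43) [ 0.31 -0.87  0.08]
10 (21.1, 81.1, 43) [ 0.76 -1.32  0.08]
0 (24.5, 75.5, 43) [ 1.32 -1.66  0.08]
-10 (27.1, 72.8, 43) [ 1.59 -1.92  0.08]
```

```bash
python3 -m inch '[0,-0.4,0,0,0,0,1,0.3,-0.9,0,0,0,0,1,0.3,-0.9,0,0,0,0,1]'; python3 w.py; python3 -m inch '[0.4,-0.4,0,0,0,0,1,0.4,-0.4,0,0,0,0,1]'
python3 - <<'E'
from w import *
orb([20,10,0,-10,-20,-30],z=43)
p=eyes.camera('wrist'); save(p,'w15.png')
E
```

```text
t: 15.63
tcp_pos: [546.6, 93.3, 43.6]
tool_rot: [-0.0, 0.759, -0.651, 0.0]
ft_force: [-2.0, -1.0, 1.7]
opening: 0.001
t 15.63 holder [16.4 85.3 43.6] F_h [-2.1 -0.7  1.7] tau [-0.05  0.35 -0.06]
toolx ang in holder -90.31 tilt 0.05 j6 1.57
t: 15.8
tcp_pos: [548.0, 91.6, 43.3]
tool_rot: [0.001, 0.759, -0.652, -0.003]
ft_force: [-9.1, 7.4, 6.1]
opening: -0.004
t 15.8 holder [17.4 83.4 43.3] F_h [-7.9  8.7  6.1] tau [ 1.21  1.43 -0.05]
toolx ang in holder -90.46 tilt 0.39 j6 1.56
20 (16.7, 85.6, 43) [-0.22  0.08  0.03]
10 (21.1, 81.1, 43) [ 0.23 -0.37  0.03]
0 (24.5, 75.5, 43) [ 0.78 -0.71  0.02]
-10 (27.1, 72.8, 43) [ 1.05 -0.97  0.02]
-20 (29.4, 69.2, 43) [ 1.41 -1.21  0.02]
-30 (31.0, 64.8, 43) [ 1.85 -1.37  0.02]
```

View pics/w15.png

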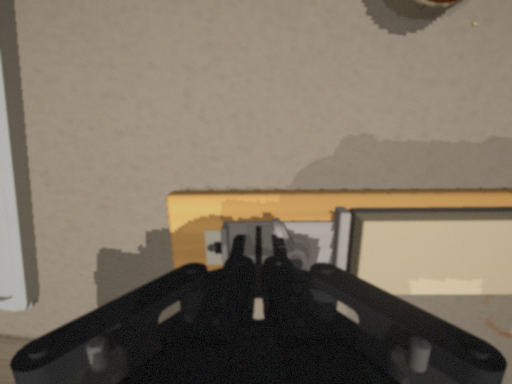

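```bash
python3 -m inch '[0.2,-0.2,0,0,0,0,1,0.2,-0.2,0,0,0,0,1]'; python3 w.py; python3 -m inch '[0.2,-0.2,0,0,0,0,1,0.2,-0.2,0,0,0,0,1]'; python3 w.py
```

```text
t: 16.02
tcp_pos: [548.4, 91.1, 43.2]
tool_rot: [0.001, 0.758, -0.652, -0.005]
ft_force: [-11.4, 12.3, 8.5]
opening: 0.001
t 16.02 holder [17.8 82.8 43.2] F_h [-9.3 14.   8.5] tau [ 1.86  2.   -0.  ]
toolx ang in holder -90.5 tilt 0.6 j6 1.55
t: 16.18
tcp_pos: [548.9, 90.6, 43.1]
tool_rot: [0.002, 0.758, -0.652, -0.007]
ft_force: [-16.4, 16.5, 10.0]
opening: 0.001
t 16.18 holder [18.2 82.2 43.1] F_h [-13.6  18.9  10. ] tau [ 2.61  2.59 -0.09]
toolx ang in holder -90.55 tilt 0.84 j6 1.55
```

```bash
python3 -m inch '[0.2,0,0,0,0,0,1,0.2,0,0,0,0,0,1]'; python3 w.py; python3 -m inch '[0.2,0,0,0,0,0,1,0.2,0,0,0,0,0,1,0.2,0,0,0,0,0,1]'; python3 w.py
```

```text
t: 16.35
tcp_pos: [549.0, 90.0, 43.3]
tool_rot: [0.001, 0.758, -0.652, -0.008]
ft_force: [-16.5, 21.4, 10.7]
opening: -0.003
t 16.35 holder [18.2 81.7 43.3] F_h [-12.9  23.7  10.7] tau [ 3.46  2.69 -0.04]
toolx ang in holder -90.59 tilt 0.9 j6 1.55
t: 16.6
tcp_pos: [549.2, 89.5, 43.3]
tool_rot: [0.0, 0.758, -0.653, -0.009]
ft_force: [-17.8, 26.8, 11.2]
opening: -0.001
t 16.6 holder [18.3 81.1 43.3] F_h [-13.3  29.3  11.2] tau [ 4.32  2.75 -0.06]
toolx ang in holder -90.62 tilt 0.97 j6 1.54
```

```bash
python3 -m inch '[-1,0.3,0,0,0,0,1,-1.5,0.5,0,0,0,0,1,-1.5,0.5,-3,0,0,0,1,-1.5,3,-6,0,0,0,1,-1.5,5,-7,0,0,0,1,-1.5,5,-7,0,0,0,1,-1.5,5,-7,0,0,0,1]'; python3 w.py; python3 - <<'E'
from w import *
p=eyes.camera('wrist'); save(p,'w16.png'); np.savez('w16.npz',**p)
E
```

```text
t: 17.18
tcp_pos: [504.9, 89.8, 114.4]
tool_rot: [-0.002, 0.759, -0.651, 0.002]
ft_force: [0.0, 0.2, 0.3]
opening: -0.002
t 17.18 holder [-25.4  88.5 114.4] F_h [0.  0.2 0.3] tau [-0.06 -0.04 -0.01]
toolx ang in holder -90.32 tilt 0.25 j6 1.57
```

View pics/w16.png

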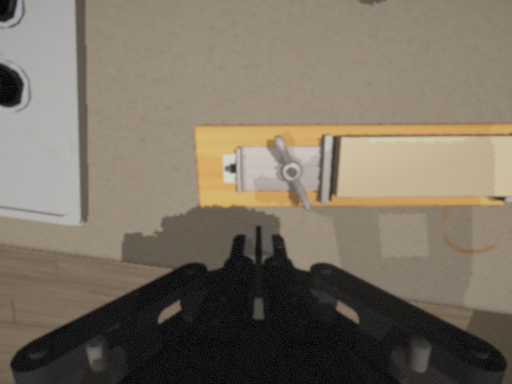

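```bash
python3 -m inch '[-0.2,-2,2,0,0,-7,1,-0.2,-4.3,4,0,0,-14,1,-0.2,-4.3,4,0,0,-22,1,-0.2,-4.3,6,0,0,-22,1,-0.2,-4.3,7.3,0,0,-22,1,-0.2,-4.3,7.3,0,0,-22,1,-0.2,-4.3,7.3,0,0,-22,1]'; python3 w.py 18.2,88.2,41.5
```

```text
t: 17.82
tcp_pos: [546.2, 98.5, 38.9]
tool_rot: [0.001, 0.87, -0.494, -0.001]
ft_force: [0.2, -0.5, 0.0]
opening: -0.0
t 17.82 holder [16.8 90.5 38.9] F_h [ 0.2 -0.5  0. ] tau [ 0.03 -0.01 -0.01]
toolx ang in holder -68.32 tilt 0.12 j6 1.19
shift cm to (18.2, 88.2, 41.5) [ 0.26 -0.05 -0.26]
```

```bash
python3 - <<'E'
from w import *
p=dict(np.load('w16.npz'))
a=p['img'][120:220,230:350,::-1];b=cv2.resize(a,None,fx=6,fy=6,interpolation=cv2.INTER_CUBIC);cv2.imwrite('pics/w16c.png',b)
E
```

```text
(no output)
```

View pics/w16c.png

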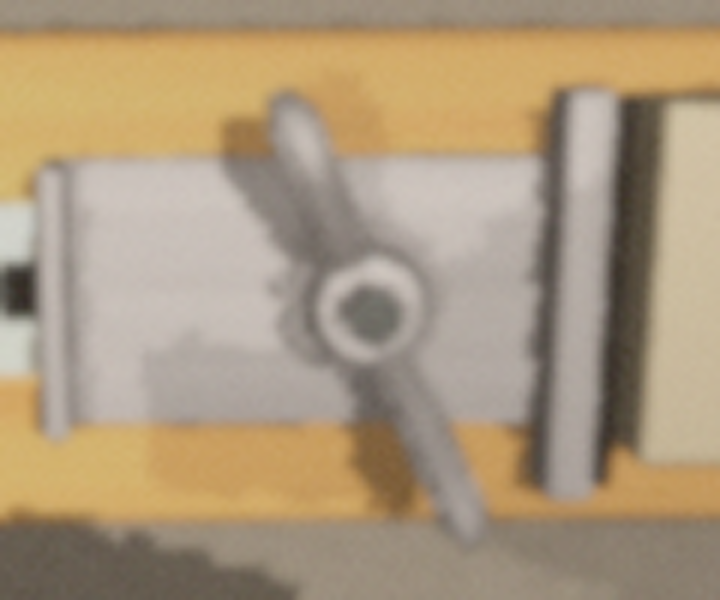

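```bash
python3 -m inch '[0.3,0,0,0,0,0,1,0.5,0,0,0,0,0,1,0.5,0,0,0,0,0,1]'; python3 w.py; python3 -m inch '[0.2,0,0,0,0,0,1,0.4,0,0,0,0,0,1,0.4,0,0,0,0,0,1]'; python3 w.py;  python3 -m inch '[0.2,0,0,0,0,0,1,0.3,0,0,0,0,0,1,0.3,0,0,0,0,0,1]'; python3 w.py
```

```text
t: 18.07
tcp_pos: [549.2, 94.5, 41.1]
tool_rot: [-0.001, 0.869, -0.494, 0.0]
ft_force: [-0.9, 1.5, -0.9]
opening: -0.005
t 18.07 holder [19.1 86.  41.1] F_h [-0.6  1.7 -0.9] tau [ 0.22 -0.02  0.01]
toolx ang in holder -68.36 tilt 0.1 j6 1.18
t: 18.32
tcp_pos: [549.8, 93.4, 41.1]
tool_rot: [-0.002, 0.869, -0.495, -0.002]
ft_force: [-3.3, 11.0, 2.2]
opening: -0.0
t 18.32 holder [19.6 84.9 41.1] F_h [-1.5 11.4  2.2] tau [1.83 0.53 0.04]
toolx ang in holder -68.46 tilt 0.28 j6 1.18
t: 18.57
tcp_pos: [550.2, 92.8, 41.1]
tool_rot: [-0.003, 0.869, -0.495, -0.003]
ft_force: [-6.4, 18.8, 3.4]
opening: -0.001
t 18.57 holder [19.9 84.2 41.1] F_h [-3.3 19.6  3.4] tau [3.08 1.01 0.03]
toolx ang in holder -68.52 tilt 0.47 j6 1.17
```

```bash
python3 -m inch '[0.2,0,0,0,0,0,1,0.4,0,0,0,0,0,1,0.4,0,0,0,0,0,1]'; python3 w.py; python3 -m inch '[0,0,0,0,0,0,1,0,0,0,0,0,0,1,0,0,0,0,0,0,1,0,0,0,0,0,0,1]'; python3 w.py;  python3 -m inch '[0.2,0,0,0,0,0,1,0.4,0,0,0,0,0,1,0.4,0,0,0,0,0,1]'; python3 w.py
```

```text
t: 18.82
tcp_pos: [550.7, 91.9, 41.1]
tool_rot: [-0.004, 0.868, -0.496, -0.006]
ft_force: [-9.6, 28.6, 6.8]
opening: 0.001
t 18.82 holder [20.2 83.2 41.1] F_h [-5.  29.8  6.8] tau [ 4.71  1.62 -0.  ]
toolx ang in holder -68.64 tilt 0.78 j6 1.16
t: 19.15
tcp_pos: [550.7, 91.9, 41.2]
tool_rot: [-0.003, 0.868, -0.496, -0.005]
ft_force: [-9.8, 28.6, 6.2]
opening: 0.002
t 19.15 holder [20.2 83.3 41.2] F_h [-5.2 29.8  6.2] tau [4.56 1.65 0.06]
toolx ang in holder -68.59 tilt 0.74 j6 1.16
t: 19.4
tcp_pos: [551.2, 91.0, 41.2]
tool_rot: [-0.005, 0.868, -0.497, -0.008]
ft_force: [-14.3, 37.8, 8.0]
opening: 0.002
t 19.4 holder [20.6 82.3 41.2] F_h [-8.1 39.6  8. ] tau [6.3  2.19 0.03]
toolx ang in holder -68.75 tilt 1.08 j6 1.16
```

```bash
python3 -m inch '[-2,0,0,0,0,0,1,-2.4,0,0,0,0,0,1,-2.4,0,0,0,0,0,1,-2.4,0,0,0,0,0,1]'; python3 w.py; python3 -m inch '[0.5,0,0,0,0,0,1,0.5,0,0,0,0,0,1,0.5,0,0,0,0,0,1]'; python3 w.py; python3 -m inch '[0.1,0,0,0,0,0,1,0.1,0,0,0,0,0,1]'; python3 w.py;python3 -m inch '[0.1,0,0,0,0,0,1,0.1,0,0,0,0,0,1]'; python3 w.py;python3 -m inch '[0.1,0,0,0,0,0,1,0.1,0,0,0,0,0,1]'; python3 w.py
```

```text
t: 19.73
tcp_pos: [544.5, 101.8, 41.0]
tool_rot: [-0.0, 0.87, -0.493, 0.001]
ft_force: [-0.3, -0.2, 0.8]
opening: -0.001
t 19.73 holder [15.6 94.  41. ] F_h [-0.3 -0.1  0.8] tau [ 0.01 -0.02  0.05]
toolx ang in holder -68.27 tilt 0.1 j6 1.2
t: 19.98
tcp_pos: [547.1, 96.7, 40.5]
tool_rot: [-0.0, 0.869, -0.494, 0.0]
ft_force: [-0.5, 0.8, 0.0]
opening: -0.004
t 19.98 holder [17.4 88.6 40.5] F_h [-0.4  0.9  0. ] tau [-0.07 -0.02  0.  ]
toolx ang in holder -68.4 tilt 0.04 j6 1.19
t: 20.15
tcp_pos: [547.1, 96.3, 40.3]
tool_rot: [0.0, 0.869, -0.494, 0.0]
ft_force: [0.3, -0.2, 0.3]
opening: -0.005
t 20.15 holder [17.4 88.2 40.3] F_h [ 0.2 -0.3  0.3] tau [0.01 0.04 0.01]
toolx ang in holder -68.36 tilt 0.01 j6 1.19
t: 20.32
tcp_pos: [547.5, 95.8, 40.4]
tool_rot: [0.0, 0.87, -0.494, 0.0]
ft_force: [-0.1, 0.4, 0.6]
opening: 0.0
t 20.32 holder [17.7 87.6 40.4] F_h [-0.1  0.4  0.6] tau [-0.01 -0.03  0.01]
toolx ang in holder -68.32 tilt 0.01 j6 1.19
t: 20.48
tcp_pos: [548.0, 95.1, 40.4]
tool_rot: [0.0, 0.87, -0.494, 0.0]
ft_force: [-0.9, -0.1, 0.5]
opening: 0.0
t 20.48 holder [18.1 86.9 40.4] F_h [-0.9  0.   0.5] tau [ 0.02  0.04 -0.  ]
toolx ang in holder -68.31 tilt 0.01 j6 1.18
```

```bash
for i in 1 ; do python3 -m inch '[0.1,0,0,0,0,0,1,0.1,0,0,0,0,0,1]'; python3 w.py; python3 -m inch '[0.1,0,0,0,0,0,1,0.1,0,0,0,0,0,1]'; python3 w.py; python3 -m inch '[0.1,0,0,0,0,0,1,0.1,0,0,0,0,0,1]'; python3 w.py; python3 -m inch '[0.1,0,0,0,0,0,1,0.1,0,0,0,0,0,1]'; python3 w.py; python3 -m inch '[0.1,0,0,0,0,0,1,0.1,0,0,0,0,0,1]'; python3 w.py; done | grep holder
```

```text
t 20.65 holder [18.3 86.1 40.4] F_h [0.3 0.2 0.4] tau [0.14 0.02 0.04]
toolx ang in holder -68.31 tilt 0.02 j6 1.18
t 20.82 holder [18.4 85.7 40.3] F_h [-0.3  3.3  0.2] tau [ 0.54  0.21 -0.03]
toolx ang in holder -68.34 tilt 0.07 j6 1.18
t 20.98 holder [18.5 85.3 40.3] F_h [-1.7  6.9  0.4] tau [ 0.97  0.43 -0.02]
toolx ang in holder -68.37 tilt 0.14 j6 1.18
t 21.15 holder [18.6 85.1 40.3] F_h [-2.   9.   1.7] tau [1.45 0.54 0.  ]
toolx ang in holder -68.39 tilt 0.21 j6 1.18
t 21.32 holder [18.7 84.8 40.3] F_h [-2.5 11.1  2.8] tau [1.79 0.66 0.01]
toolx ang in holder -68.42 tilt 0.28 j6 1.18
```

```bash
python3 -m inch '[-1,0,0,0,0,0,1,-1.5,0,-1,0,0,0,1,-1.5,0,-5,0,0,0,1,-1.5,0,-9,0,0,0,1,-1.5,3,-12,0,0,0,1,0,6,-15,0,0,7,1,4,8,-16,0,0,14,1,4,8,-16,0,0,21,1,4,8,-16,0,0,21,1,4,8,-16,0,0,21,1]'; python3 w.py; python3 - <<'E'
from w import *
p=eyes.camera('wrist'); save(p,'w17.png'); np.savez('w17.npz',**p)
t=eyes.camera('top'); 
for l in ['mug','timer','apple']:
    for q in place_of(l,t)[:1]: print(l,world(t,*q['at'],0).round())
a=t['img'][170:270,120:280,::-1];cv2.imwrite('pics/t17c.png',cv2.resize(a,None,fx=5,fy=5,interpolation=cv2.INTER_CUBIC))
E
```

```text
t: 22.15
tcp_pos: [502.3, 15.2, 201.1]
tool_rot: [-0.0, 0.766, -0.643, 0.001]
ft_force: [-0.3, -1.2, -0.6]
opening: -0.002
t 22.15 holder [-39.8  15.2 201.1] F_h [-0.5 -1.2 -0.6] tau [ 0.01 -0.05  0.01]
toolx ang in holder -89.21 tilt 0.07 j6 1.4
mug [ 591. -417.    0.]
timer [722.  21.   0.]
apple [ 486. -286.    0.]
```

View pics/w17.png

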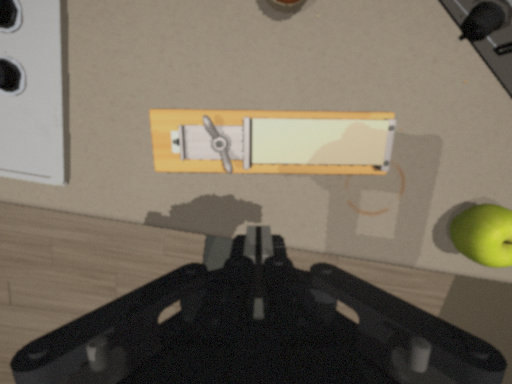

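View pics/t17c.png

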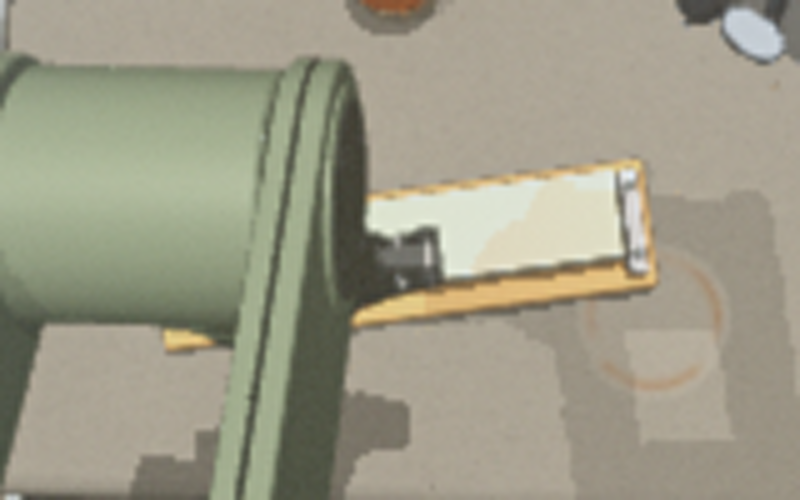

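```bash
python3 - <<'E'
from w import *
p=eyes.camera('wrist')
m=masks_of('stone',p)[0]; P=m['pixels']; ys,xs=np.where(P)
W=np.array([(H.T@(world(p,x,y)-O)) for x,y in zip(xs,ys)])
W=W[(abs(W[:,2]-43)<4)]; print(len(W),W[:,2].mean())
print('x',np.percentile(W[:,0],[1,99]),'y',np.percentile(W[:,1],[1,99]), cv2.minAreaRect(W[:,:2].astype(np.float32)))
q=place_of('nut_mid',p)[0];print(H.T@(world(p,*q['at'],44)-O))
q=place_of('stone',p)[0];print(H.T@(world(p,*q['at'],18)-O))
print(r.get_obs()['qvel'].round(3),r.get_obs()['tcp_pos'])
E
```

```text
6158 42.518783390866545
x [-19.85712228  28.97892823] y [-125.83159375   20.70310373] ((4.3341064453125, -52.89136505126953), (50.216026306152344, 149.80319213867188), 0.05447843670845032)
[ 1.94940054 59.76190405 44.        ]
[  2.47268725 -49.83798986  18.        ]
[-0.004 -0.002 -0.001  0.001  0.001  0.001] [502.26258203  16.02185839 200.07803833]
```

```bash
python3 - <<'E'
from h import *
print(job.sign_off())
E
```

```text
the job is handed in; nothing more can be done
None
```

The stone is clamped between both jaws and the wing nut is turned to its stop. I handed the job in at about 22 s of the 58 s allowed; no verdict was reported.

**What I did:**
- With the fingers shut, I pushed the tab until the jaw stopped dead. The force rose to about 30 N with almost no more travel.
- I then turned the nut clockwise about 484° with fingertip pushes on alternate wings, always on the tightening side.

**Last checks:**

| Check | Result |
|---|---|
| Stone | About 4 mm off the middle line, at y ≈ -52.9 mm and square within about 0.01 rad (wrist camera). No gap showed at either end. |
| Wing nut | Stopped with the wings at about 22–24°. A second push of about 40 N did not move it. The count of turns puts it near 9.0 rad if zero has the wings across the holder, which I assumed. |
| Bystanders | The mug and timer measure within about 7 mm of where they started. The apple measures about 12 mm off in the top view, but its two readings at the start were already 9 mm apart, and the arm never went near it. |
| Robot | Clear of everything, about 200 mm above the worktop. |

**What did not fit:** I felt no clear rise in resistance over the 8.0–9.0 rad range where the washer should bite, only the abrupt stop. The nut's angle was never measured directly.

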